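Peel the top tray off a clinging stack and show it to the code reader

TASK

The nested trays in the steel holder cling together: peel off just the top one by lifting one of its corners a couple of centimetres while the opposite corner stays down in its seat, leaving the rest of the stack sitting in the holder. Then present the tray to the code reader: hold it level, right way up, centred over the black glass window with its underside about 10 cm above the glass, touching nothing but the gripper, and finish while still holding it there, still. Do not bump the reader or disturb the other things on the bench.

Things in the scene. Friction and masses are not known exactly. Their poses are not given: they have to be found in the camera images.
- top_tray: loose top tray of the nested stack, 110 g, pale blue formed plastic, open dish 180 (x) x 130 (y) x 40 tall, corners cut at 45 degrees. Origin at its centre, half-way up (20 above the underside); z up. A rim 10 wide, 12 tall runs round its top edge; inside, at the rim's underside, a 3 wide step leads to walls 2 thick that slope in by 15 degrees to a floor of 142 x 92. Nested, its rim is 18 higher than the next, with 6 of free height between the rims
- stack: the other four trays, nested as one piece, 440 g, 180 x 130 x 94 tall, loose in the holder (1.5 play), origin at the centre of the underside, turned like the top tray. Four sprung friction buttons near the corners hold the top tray on it, about 1.5 to 2 N each; each lets go when its corner is 6 mm up. Pulled up evenly, the stack comes along; with one corner tilted up about the opposite one the top tray comes free alone
- holder: fixed sheet-steel stack holder: base plate 197 x 147 x 4 and an upright ear at the middle of each side, up to 93 above the bench; the top tray's rim, 104 to 116 above the bench, stands clear of them; corners open. Origin at the centre of its underside; the stack stands on the base plate, turned like the holder
- reader: fixed upward-looking code reader, dark grey box with light top, 130 (x) x 170 (y) x 70 tall, origin at the centre of its underside
- reader_window (a point): centre of the reader's black glass window (84 x 84, red frame), on its top face, 71 above the bench
- corner_a (a point): middle of the top tray's rim at its +x +y cut corner, 75 and 50 from the tray's centre along its x and y, half-way up the rim (14 above the tray's centre); the rim is straight here for 34, and 10 wide across the 45 degree +x +y direction; axes are the tray's. Fingertips ending near the rim's underside miss the next rim, 6 below. The corner across from it is corner_c
- corner_b (a point): middle of the top tray's rim at its -x +y cut corner, 75 and 50 from the tray's centre along its x and y, half-way up the rim (14 above the tray's centre); the rim is straight here for 34, and 10 wide across the 45 degree -x +y direction; axes are the tray's. Fingertips ending near the rim's underside miss the next rim, 6 below. The corner across from it is corner_d
- corner_c (a point): middle of the top tray's rim at its -x -y cut corner, 75 and 50 from the tray's centre along its x and y, half-way up the rim (14 above the tray's centre); the rim is straight here for 34, and 10 wide across the 45 degree -x -y direction; axes are the tray's. Fingertips ending near the rim's underside miss the next rim, 6 below. The corner across from it is corner_a
- corner_d (a point): middle of the top tray's rim at its +x -y cut corner, 75 and 50 from the tray's centre along its x and y, half-way up the rim (14 above the tray's centre); the rim is straight here for 34, and 10 wide across the 45 degree +x -y direction; axes are the tray's. Fingertips ending near the rim's underside miss the next rim, 6 below. The corner across from it is corner_b
- tube_rack: bystander: blue tube rack, 70 x 190 x 96 tall with coloured capped tubes; origin at the centre of its underside
- wash_bottle: bystander: white wash bottle with red cap and spout, 72 diameter, 190 tall; origin at the centre of its underside
- beaker: bystander: glass beaker, 72 diameter, 95 tall; origin at the centre of its underside
- tip_box: bystander: yellow pipette-tip box with clear lid, 122 x 84 x 86 tall; origin at the centre of its underside
- dishes: bystander: two stacked culture dishes, 93 diameter, 32 tall; origin at the centre of its underside
- marker: bystander: grey and black marker pen lying down, 130 long, 16 thick; origin at the centre of its underside
- slide_box: bystander: green slide box, 98 x 205 x 39 tall; origin at the centre of its underside

How it is judged:
By the outcome, as a careful person would: the job done as asked, in the order asked, and still so for the second after the job is handed in, while the arm keeps its last pose, push and grip.
It also fails if it takes over 45 s, if anything falls off the work surface, if the arm or the gripper's body presses on something with over 40 N, if the wrist force passes 120 N, or if a joint passes its speed limit or range.

ROBOT

A 6-joint arm with a two-finger parallel gripper is mounted at the origin on the work surface. World frame = base frame: x ahead of the robot, y to its left, z up, the work surface at z = 0. Lengths are in mm, angles in degrees, forces in N, time in s.
With the tool pointing down it reaches from about 300 to 850 mm from the base axis. Payload 4.2 kg.
Tool frame: the origin (TCP) lies at the very end of the fingers, on their centre line; the grasp point (between the pads) lies 19 mm behind it; z points along the fingers, y is the line along which they close (so a half turn about z gives the same grasp; the last joint's range is limited). The gripper opens to 91 mm and grips with 3 to 60 N. Pads are 32 mm wide; open, the fingers measure 118 mm over their backs; the gripper's body (76 mm by 178 mm) begins 60 mm behind the grasp point.
Start: joints at [73.51, 18.312, 89.639, -0, 72.044, -1.146], TCP at [152.153, 554.52, 213.976] pointing down, gripper open.
Joint ranges: [-177.97, 177.97], [-48.28, 115.42], [12.27, 149.76], [-77.06, 257.06], [2.81, 150.46], [-146.56, 146.56]. Speed limits (degrees/s): [147.25, 147.25, 180, 180, 180, 180].

INTERFACE

Orientations are given as [roll, pitch, yaw] about the fixed x, y, z axes, in that order (R = Rz(yaw) Ry(pitch) Rx(roll)).
In Python, from workcell import env, eyes gives the robot as it stands.
- The arm moves only by the tool send_rows, never from a script. Its argument "targets" is text: rows parted by semicolons, each of 7 numbers parted by spaces: the shift along the tool's x, y, z in m, then the turn, a rotation vector about the tool's x, y, z in degrees, then the opening in per cent of the stroke, from 0 (shut) to 100 (fully open). A call has 1 to 12 rows; each row is the pose to reach, as a shift and turn from the pose commanded when the call began, along the tool's axes at that moment; what a row does not reach only later rows make up. A row lasts 1/12 s, in which the tool goes at most 41.7 mm and 7.16 degrees, less where a joint would pass 70% of its speed; a pose out of reach is approached as far as the arm can. A call with a gripper value outside its range is refused whole. The fingers move at their own pace and stop on an object; "grip_force" is the grip in N (left out, the last holds). Time passes only in rows, so rows that repeat a pose let the fingers close. It gives the time, the measured TCP pose, the force, the opening and the grip force at its end, in the units of the state.
- env.state(): the state, without advancing time (a new reading comes with each control period).
- eyes.grab_frame(name): name is "scene" or "side" or "wrist"; returns a dict with "image" (480x640x3 uint8, blue, green, red), "fovy" (degrees; the focal length in pixels is half the picture's height over the tangent of half this angle, whatever the lens; pixels are square), "cx", "cy" (the principal point, pixels), "eye" and "attitude" of the camera in the world. Camera axes: x right, y up, looking along -z (the intrinsics and any distortion apply to the point x, -y, -z); pixel columns grow to the right and rows downward; lengths in mm; the calibration is good to about 2 mm. The wrist camera is an equidistant fisheye: a pixel r from the principal point sees the ray r / f radians off the axis. A picture is of the moment at which its call begins. There is no depth.
- env.job_done(): hands the job in; it is judged then, once.
The state is a dict: "time_s": time; "qpos": joint angles; "qvel": joint speeds; "effort": joint torques, N m; "ee_pos": TCP position; "ee_rot": TCP orientation; "force": force on the tool from outside, world axes, zero at the start; "torque": the same for the moment, N m; "gripper_width": finger opening in mm; "gripper_force": force on a finger pad.
Only numpy, scipy, OpenCV 4.12 (cv2) and the standard library are available. Lean on these libraries where they do the work, as an engineer would, in place of code of your own. Each camera call takes 0.05 s, during which the arm holds its last target. There are 200 camera calls.

## Working session

There is one attempt and no reset: what is moved stays moved. The work goes in short steps, Python scripts to look and compute and a tool call to move; the robot and the scene stay as the last step left them, time stands still between calls to the robot, and variables do not carry over. Pictures are saved under pics/ and viewed, at most 10 in all, crops included, and the job is handed in when it is done.

Besides the shell and the picture viewer there is one more tool, called after ">>>" in YAML: its name, and indented under it one key for each argument. send_rows: Moves the arm, as the interface text tells. Its arguments: {"type":"object","properties":{"targets":{"type":"string"},"grip_force":{"type":"number"}},"required":["targets"]}

```bash
mkdir -p pics; ls; cat > h.py <<'E'
import numpy as np, cv2
from scipy.spatial.transform import Rotation as R
from workcell import env, eyes
def ray(f,u,v):
    h=f["image"].shape[0]; F=h/2/np.tan(np.radians(f["fovy"])/2)
    d=np.array([(u-f["cx"])/F,-(v-f["cy"])/F,-1.0])
    if f.get("fish"):
        r=np.hypot(d[0],d[1]); d=np.array([d[0]/r*np.sin(r),d[1]/r*np.sin(r),-np.cos(r)])
    return np.array(f["eye"],float), f["Rm"]@d
def grab(n):
    f=eyes.grab_frame(n); a=np.array(f["attitude"],float)
    f["Rm"]= a if a.shape==(3,3) else R.from_euler('xyz',a,degrees=True).as_matrix()
    f["fish"]= n=="wrist"; return f
def onz(f,u,v,z):
    o,d=ray(f,u,v); return o+d*(z-o[2])/d[2]
E
python3 - <<'E'
from h import *
for n in("scene","side","wrist"):
    f=grab(n); cv2.imwrite(f"pics/{n}0.png",f["image"]); print(n,{k:v for k,v in f.items() if k not in("image","Rm")})
print(env.state())
E
```

```text
pics
scene {'fovy': 49.88232472920275, 'cx': 314.1682917693837, 'cy': 240.75724826353823, 'eye': array([ 1217.84514698, -1215.55107749,   983.05452589]), 'attitude': array([57.50925359,  1.1039112 , 27.00115148]), 'fish': False}
side {'fovy': 51.14124556779468, 'cx': 319.1541693900137, 'cy': 237.63396697517408, 'eye': array([ 279.19780921, -840.31070343,  948.80286727]), 'attitude': array([ 46.93447298,   0.20422315, -19.04571251]), 'fish': False}
wrist {'fovy': 65.70646984690485, 'cx': 320.68131227983315, 'cy': 239.21289813751784, 'eye': array([ 79.34344834, 573.70390707, 383.49738852]), 'attitude': array([-15.15351179,   0.10988587,  74.65335691]), 'fish': True}
{'time_s': 0.15, 'qpos': array([ 7.35103275e+01,  1.83440301e+01,  8.96876251e+01,  6.34430480e-04,
        7.20434826e+01, -1.14517451e+00]), 'qvel': array([-0.05303358, -0.11463337, -0.1911169 , -0.03799166, -0.00129205,
        0.11756755]), 'effort': array([ 1.18751279e-03, -4.12769365e+01, -2.32152861e+01,  7.27974158e-02,
        4.33534000e-02, -1.10397652e-04]), 'ee_pos': array([152.04595081, 554.16636981, 213.32382647]), 'ee_rot': array([-1.79924889e+02, -2.10483445e-03,  1.64655305e+02]), 'force': array([ 0.22192345, -0.21591376, -0.73463228]), 'torque': array([-0.03950447, -0.00285339, -0.04102627]), 'gripper_force': 0.0, 'gripper_width': 91.32729880963173}
```

View pics/scene0.png

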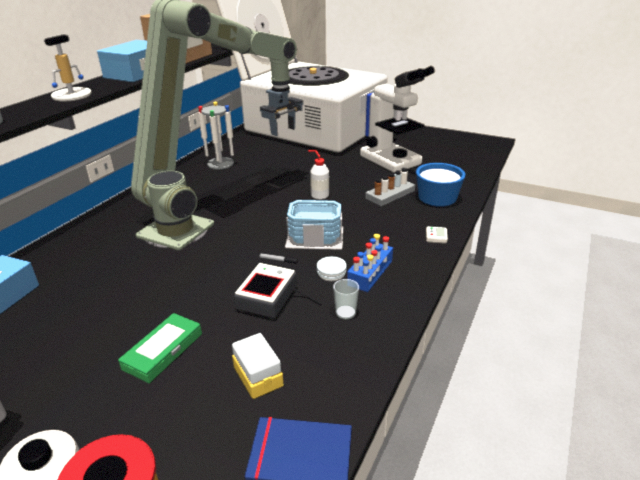

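View pics/side0.png

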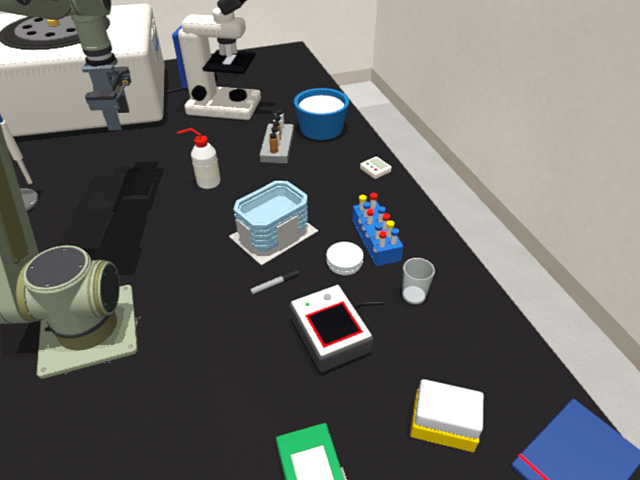

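The scene shows the tray stack at about (315,222) and the reader window at (265,284). In the side view they are at (272,215) and (333,325). The wash bottle is beside the stack at (205,165).

```bash
python3 - <<'E'
from h import *
S={}
for n in("scene","side"):
    f=grab(n);S[n]=f; im=f["image"]; hsv=cv2.cvtColor(im,cv2.COLOR_BGR2HSV)
    box=(slice(180,260),slice(270,360)) if n=="scene" else (slice(170,270),slice(215,330))
    red=(cv2.inRange(hsv,(0,150,100),(8,255,255))|cv2.inRange(hsv,(172,150,100),(180,255,255)))
    m=np.zeros_like(red); r=(slice(265,305),slice(240,300)) if n=="scene" else (slice(295,355),slice(300,370)); m[r]=red[r]
    c=max(cv2.findContours(m,cv2.RETR_EXTERNAL,cv2.CHAIN_APPROX_NONE)[0],key=cv2.contourArea)
    pts=np.array([onz(f,u,v,71)[:2] for u,v in c[:,0]],np.float32); print(n,"frame",cv2.minAreaRect(pts))
    b=np.zeros_like(red); b[box]=cv2.inRange(hsv,(90,30,90),(115,160,255))[box]
    c=max(cv2.findContours(b,cv2.RETR_EXTERNAL,cv2.CHAIN_APPROX_NONE)[0],key=cv2.contourArea)
    x,y,w,h=cv2.boundingRect(c); print(x,y,w,h)
    # upper hull -> rim top plane
    hull=cv2.approxPolyDP(cv2.convexHull(c),1.2,True)[:,0]
    for u,v in hull: print(u,v,onz(f,u,v,116).round(0)[:2])
    cr=im[y-8:y+h+8,x-8:x+w+8]; cv2.imwrite(f"pics/c_{n}.png",cv2.resize(cr,None,fx=4,fy=4,interpolation=cv2.INTER_CUBIC))
a=cv2.imread("pics/c_scene.png");b=cv2.imread("pics/c_side.png")
H=max(a.shape[0],b.shape[0]); P=[cv2.copyMakeBorder(i,0,H-i.shape[0],0,0,0) for i in(a,b)]
o=np.hstack(P);print(o.shape,a.shape); cv2.imwrite("pics/crop.png",o[:600,:800])
E
```

```text
scene frame ((522.8898315429688, -222.57183837890625), (89.52082061767578, 85.30552673339844), 6.586675643920898)
287 199 55 45
341 204 [561. 245.]
339 236 [643.  49.]
333 242 [641.   9.]
296 242 [537. -40.]
289 235 [497. -14.]
287 210 [410. 126.]
290 202 [391. 182.]
297 199 [402. 212.]
334 200 [526. 261.]
side frame ((523.3299560546875, -218.11026000976562), (92.89385986328125, 92.6636734008789), 6.180045127868652)
233 180 75 72
286 180 [557. 255.]
307 195 [591. 172.]
306 225 [551.  57.]
300 232 [529.  38.]
268 251 [438.  -1.]
260 251 [420.   5.]
252 245 [407.  32.]
236 226 [385. 112.]
233 209 [392. 179.]
235 201 [404. 210.]
274 180 [525. 266.]
(352, 648, 3) (244, 284, 3)
```

View pics/crop.png

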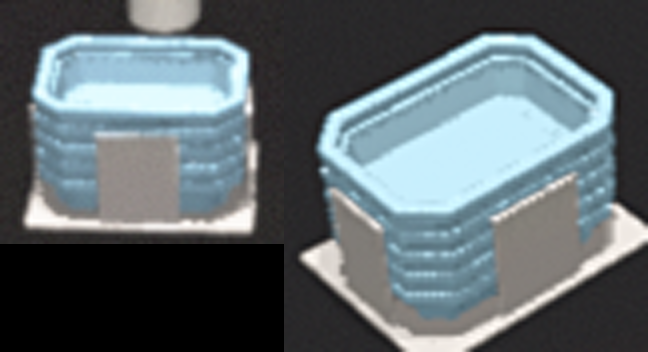

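The crops show the octagonal top rim clearly in both views. I read its eight outer corners from them and cast rays onto z=116.

```bash
cat > tr.py <<'E'
from h import *
from scipy.optimize import least_squares
def corners():  # outer octagon of tray, order ccw from +x,+y side start (cut 24: straight 34/sqrt2)
    a,b,c=90,65,24
    return np.array([[a,b-c],[a-c,b],[-a+c,b],[-a,b-c],[-a,-b+c],[-a+c,-b],[a-c,-b],[a,-b+c]],float)
def fit(P,guess):
    Q=corners()
    def tf(p): 
        t=np.radians(p[2]); return Q@np.array([[np.cos(t),np.sin(t)],[-np.sin(t),np.cos(t)]])+p[:2]
    def res(p):
        T=tf(p); d=np.linalg.norm(P[:,None]-T[None],axis=2); j=d.argmin(1); return (P-T[j]).ravel()
    s=min((least_squares(res,[guess[0],guess[1],y],loss='soft_l1',f_scale=4) for y in range(0,180,15)),key=lambda s:s.cost)
    return s.x, res(s.x).reshape(-1,2)
E
python3 - <<'E'
from tr import *
side=[(275.75,180.75),(286.5,180.75),(307,195),(307,203.25),(268.25,225.25),(251.5,225.25),(234,209.5),(236,200.25)]
scene=[(296,200),(336,200.25),(341,206.5),(340.75,215),(336,219),(293,219),(288,213.5),(289,205)]
for n,L in(("side",side),("scene",scene)):
    f=grab(n); P=np.array([onz(f,u,v,116)[:2] for u,v in L]); x,r=fit(P,P.mean(0)); print(n,P.round(0).tolist(),x.round(1),r.round(0).tolist())
E
```

```text
side [[529.0, 261.0], [557.0, 251.0], [591.0, 172.0], [580.0, 138.0], [462.0, 88.0], [422.0, 102.0], [394.0, 177.0], [407.0, 212.0]] [492.7 174.8  23. ] [[1.0, 0.0], [-2.0, 3.0], [-1.0, -1.0], [1.0, -2.0], [4.0, -1.0], [-4.0, -0.0], [-0.0, -1.0], [0.0, 4.0]]
scene [[403.0, 204.0], [533.0, 263.0], [568.0, 228.0], [592.0, 173.0], [589.0, 142.0], [459.0, 81.0], [425.0, 107.0], [398.0, 161.0]] [495.8 171.9  23.6] [[-7.0, -1.0], [3.0, 5.0], [7.0, -17.0], [-2.0, 3.0], [7.0, 3.0], [-3.0, -5.0], [-5.0, 8.0], [1.0, -13.0]]
```

```bash
cat >> h.py <<'E'
def shift(p,yaw,tool=None):
    """world target TCP p with tool down & yaw -> shift (m, tool axes), rotvec deg from current measured pose"""
    s=env.state(); A=R.from_euler('xyz',s["ee_rot"],degrees=True)
    B=tool or R.from_euler('xyz',[180,0,yaw],degrees=True)
    return (A.inv().apply(np.array(p,float)-s["ee_pos"])/1000).round(4), (A.inv()*B).as_rotvec(degrees=True).round(2)
E
python3 - <<'E'
from h import *
f=grab("side"); g=grab("scene")
print("bottle",onz(f,207,182,0).round(),onz(g,319,194,0).round(),"cap z190",onz(f,201,140,190).round(),"marker",onz(f,275,282,8).round())
print(shift([444,99,240],158),shift([444,99,300],158))
E
```

```text
bottle [358. 479.   0.] [355. 481.   0.] cap z190 [360. 416. 190.] marker [447.  -5.   8.]
(array([-0.402 , -0.362 , -0.0261]), array([-0.01, -0.  ,  6.66])) (array([-0.402 , -0.362 , -0.0861]), array([-0.01, -0.  ,  6.66]))
```

>>> send_rows:
  targets: "0 0 -0.04 0 0 0 100; 0 0 -0.09 0 0 0 100; -0.03 -0.03 -0.09 0 0 2 100; -0.06 -0.055 -0.09 0 0 4 100; -0.09 -0.08 -0.09 0 0 6.7 100; -0.12 -0.11 -0.09 0 0 6.7 100; -0.15 -0.135 -0.09 0 0 6.7 100; -0.18 -0.16 -0.09 0 0 6.7 100; -0.21 -0.19 -0.09 0 0 6.7 100; -0.24 -0.215 -0.09 0 0 6.7 100; -0.27 -0.24 -0.09 0 0 6.7 100; -0.3 -0.27 -0.09 0 0 6.7 100"

```text
time_s: 1.45
ee_pos: [370.5, 214.0, 304.2]
ee_rot: [179.9, 0.0, 158.0]
force: [0.5, 1.1, 0.1]
gripper_width: 91.4
gripper_force: 0.0
```

>>> send_rows:
  targets: "-0.04 -0.02 0 0 0 0 100; -0.08 -0.045 0 0 0 0 100; -0.112 -0.08 0.02 0 0 0 100; -0.112 -0.08 0.05 0 0 0 100; -0.112 -0.08 0.06 0 0 0 100; -0.112 -0.08 0.06 0 0 0 100; -0.112 -0.08 0.06 0 0 0 100"

```text
time_s: 2.03
ee_pos: [443.2, 99.9, 244.3]
ee_rot: [180.0, -0.0, 158.0]
force: [1.1, -0.1, 0.2]
gripper_width: 91.2
gripper_force: 0.0
```

```bash
python3 - <<'E'
from h import *
f=grab("wrist"); cv2.imwrite("pics/w1.png",f["image"]); s=env.state(); print(s["ee_pos"],s["ee_rot"],s["time_s"],f["eye"],f["attitude"])
E
```

```text
[443.7859682  100.27447842 245.16727482] [1.79909329e+02 7.39168005e-02 1.58017134e+02] 2.0833 [373.32383642 127.24486578 414.60087508] [-1.51169018e+01 -4.97690098e-03  6.79588406e+01]
```

View pics/w1.png

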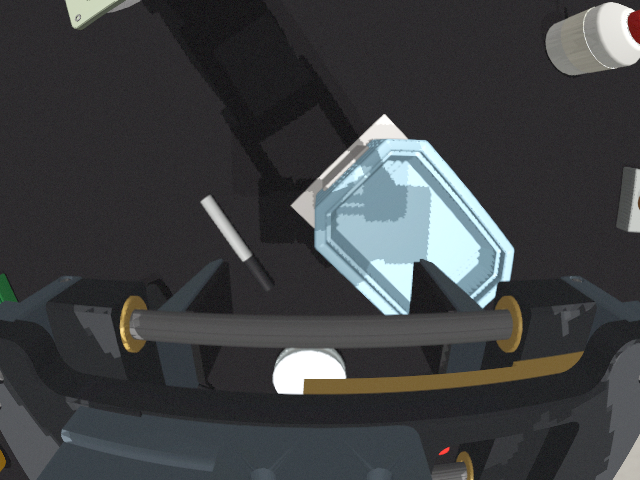

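The wrist view shows the tray with corner c's cut edge at about (316,197)-(316,248) and corner b's at (381,141)-(428,141). I'll zoom in to separate the rim's top face from its side face.

```bash
python3 - <<'E'
import cv2
im=cv2.imread("pics/w1.png"); c=im[125:325,290:530]; c=cv2.convertScaleAbs(c,alpha=0.9)
cv2.imwrite("pics/w1c.png",cv2.resize(c,(720,600),interpolation=cv2.INTER_CUBIC))
E
```

```text
(no output)
```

View pics/w1c.png

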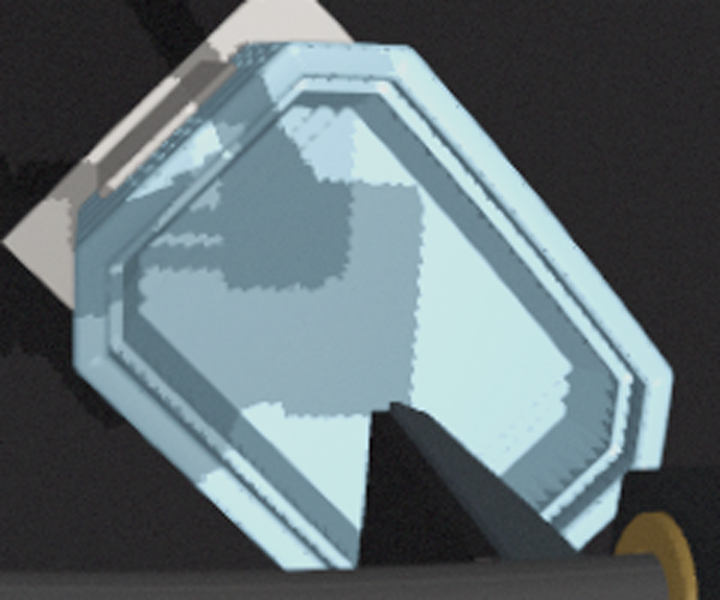

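The crop shows the long +y edge running (425,140)-(514,250), the long -y edge running (315,246)-(385,315), and c's cut edge at about u=315. I'll fit these in the z=116 plane.

```bash
python3 - <<'E'
from tr import *
f=grab("wrist")
L=[(425.3,140.3),(514,250),(315,245.7),(315.3,207.5),(388,140.5)]
P=np.array([onz(f,u,v,116)[:2] for u,v in L]); print(P.round(1))
d=P[1]-P[0]; th=np.degrees(np.arctan2(d[1],d[0])); n=np.array([-d[1],d[0]])/np.hypot(*d)
print("yaw",th,"len",np.hypot(*d))
E_=onz(f,385,315,116)[:2]; e=E_-P[2]; print("yaw2",np.degrees(np.arctan2(e[1],e[0])),"width",(P[0]-P[2])@n,(P[1]-E_)@n)
x,r=fit(P,P.mean(0)); print(x.round(1),r.round(1).tolist())
# c outer edge: line P[3]-P[2], normal direction
c=P[3]-P[2]; print("c edge dir",np.degrees(np.arctan2(c[1],c[0])),"mid",(P[2]+P[3])/2)
# wall line: inner rim edge points at c (crop 108,270 / 108,345)
I=[onz(f,290+u/3,125+v/3,116)[:2] for u,v in((109,270),(109,348))]; print(np.round(I,1))
E
```

```text
[[403.5 208. ]
 [526.  259.9]
 [452.6  90.9]
 [422.6 103.4]
 [393.1 178.4]]
yaw 22.949878350210458 len 133.0342091362611
yaw2 21.89425044760695 width 127.02033268788686 128.69769165676558
[490.  174.9  22.4] [[-0.7, -1.8], [-0.2, -0.2], [-1.1, 1.2], [0.2, 0.7], [2.0, -0.0]]
c edge dir 157.37220036430128 mid [437.6079688   97.12477238]
[[431.8 109.4]
 [452.4 101.2]]
```

```bash
python3 - <<'E'
from h import *
print(env.state()["ee_pos"],shift([440.5,100.5,104],157.6))
E
```

```text
[444.01646801 100.48562123 245.56923259] (array([ 0.0036, -0.0016,  0.1416]), array([0.12, 0.13, 0.45]))
```

>>> send_rows:
  targets: "0.0035 -0.0015 0.03 0 0 0.4 45; 0.0035 -0.0015 0.06 0 0 0.4 45; 0.0035 -0.0015 0.09 0 0 0.4 45; 0.0035 -0.0015 0.105 0 0 0.4 45; 0.0035 -0.0015 0.115 0 0 0.4 45; 0.0035 -0.0015 0.115 0 0 0.4 45; 0.0035 -0.0015 0.115 0 0 0.4 45"

```text
time_s: 2.72
ee_pos: [440.3, 100.2, 130.0]
ee_rot: [179.9, 0.1, 157.7]
force: [0.3, -0.2, 1.4]
gripper_width: 47.9
gripper_force: 0.0
```

```bash
python3 - <<'E'
from h import *
s=env.state(); print(s["ee_pos"],s["ee_rot"],s["gripper_width"],s["force"])
f=grab("wrist");g=grab("side"); 
a=f["image"][150:400,260:560]; b=g["image"][150:275,200:325]
o=np.hstack([cv2.resize(a,(480,400),interpolation=cv2.INTER_CUBIC),cv2.resize(b,(320,320),interpolation=cv2.INTER_CUBIC)[:0+320] if 0 else cv2.copyMakeBorder(cv2.resize(b,(320,320),interpolation=cv2.INTER_CUBIC),0,80,0,0,0)])
cv2.imwrite("pics/w2.png",o)
E
```

```text
[440.28987603 100.23557971 130.00653915] [1.79930955e+02 8.17632868e-02 1.57654578e+02] 47.86853856102599 [ 0.32356097 -0.15975299  1.43456149]
```

View pics/w2.png

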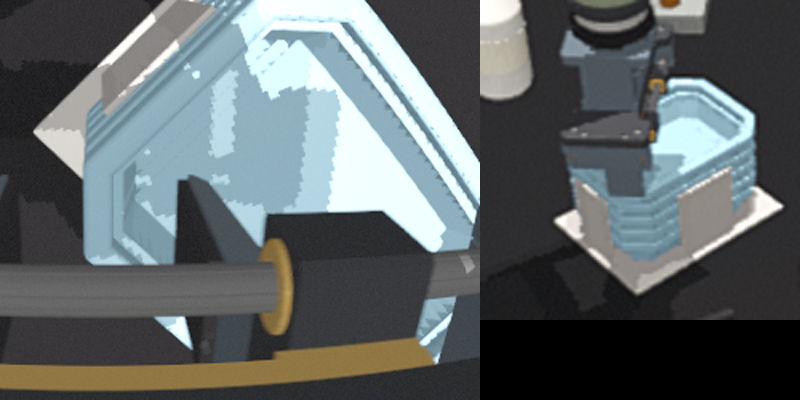

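The inner finger is at (185,180), inside the dish beside corner c. The outer finger straddles the rim in the side view, at (630,180). I'll descend and close.

>>> send_rows:
  targets: "0 0 0.01 0 0 0 45; 0 0 0.02 0 0 0 45; 0 0 0.026 0 0 0 45; 0 0 0.026 0 0 0 45; 0 0 0.026 0 0 0 45; 0 0 0.026 0 0 0 25; 0 0 0.026 0 0 0 20; 0 0 0.026 0 0 0 15; 0 0 0.026 0 0 0 10; 0 0 0.026 0 0 0 5; 0 0 0.026 0 0 0 0; 0 0 0.026 0 0 0 0"
  grip_force: 35

```text
time_s: 3.82
ee_pos: [441.0, 100.0, 104.1]
ee_rot: [179.8, 0.1, 157.5]
force: [0.3, 3.4, 4.9]
gripper_width: 11.5
gripper_force: 34.6
```

>>> send_rows:
  targets: "0 0 0 0 0 0 0; 0 0 0 0 0 0 0; 0 0 0 0 0 0 0"

```text
time_s: 4.07
ee_pos: [441.0, 100.0, 104.1]
ee_rot: [179.8, 0.1, 157.5]
force: [-0.2, 3.8, 6.0]
gripper_width: 12.0
gripper_force: 34.6
```

>>> send_rows:
  targets: "0 0 -0.003 1 0 0 0; 0 0.0001 -0.0063 2 0 0 0; 0 0.0003 -0.0094 3 0 0 0; 0 0.0004 -0.0126 4 0 0 0; 0 0.0007 -0.0157 5 0 0 0; 0 0.001 -0.0188 6 0 0 0; 0 0.0013 -0.0219 7 0 0 0; 0 0.0018 -0.025 8 0 0 0; 0 0.0018 -0.025 8 0 0 0; 0 0.0018 -0.025 8 0 0 0"
  grip_force: 45

```text
time_s: 4.9
ee_pos: [440.7, 101.1, 128.0]
ee_rot: [-172.0, 0.0, 157.6]
force: [3.8, 1.6, -0.1]
gripper_width: 11.4
gripper_force: 43.6
```

```bash
python3 - <<'E'
from h import *
g=grab("side");h=grab("scene"); s=env.state(); print(s["ee_pos"],s["ee_rot"],s["force"],s["gripper_width"])
b=g["image"][160:280,200:330]; a=h["image"][170:260,270:370]
cv2.imwrite("pics/p3.png",np.hstack([cv2.resize(b,(400,370),interpolation=cv2.INTER_CUBIC),cv2.resize(a,(400,370),interpolation=cv2.INTER_CUBIC)]))
E
```

```text
[440.42583053 100.89558158 127.87033799] [-1.72029125e+02  1.19855534e-02  1.57540993e+02] [3.13081052 1.81734985 0.6931845 ] 11.61417889761717
```

View pics/p3.png

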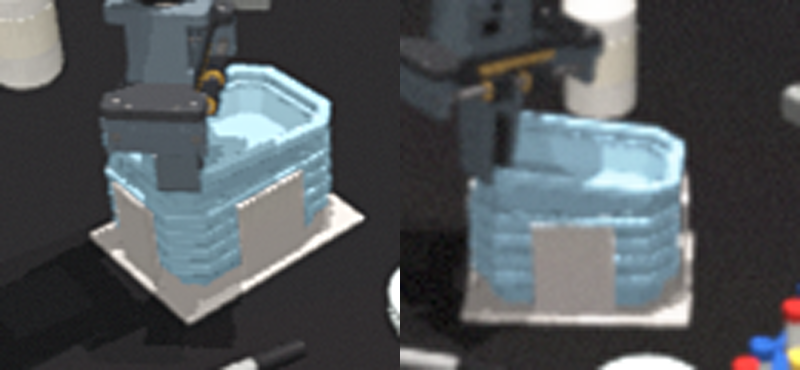

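The top tray is tilted up at corner c, and the four lower trays still sit flat in the holder. Next I lift it straight up while keeping the tilt.

>>> send_rows:
  targets: "0 -0.0008 -0.006 0 0 0 0; 0 -0.0018 -0.013 0 0 0 0; 0 -0.0028 -0.02 0 0 0 0; 0 -0.0042 -0.03 0 0 0 0; 0 -0.0056 -0.04 0 0 0 0; 0 -0.0077 -0.055 0 0 0 0; 0 -0.0098 -0.07 0 0 0 0; 0 -0.0118 -0.084 0 0 0 0; 0 -0.014 -0.1 0 0 0 0; 0 -0.0168 -0.12 0 0 0 0; 0 -0.0168 -0.12 0 0 0 0; 0 -0.0168 -0.12 0 0 0 0"

```text
time_s: 6.0
ee_pos: [439.9, 100.5, 249.8]
ee_rot: [-172.0, 0.0, 157.6]
force: [0.1, 0.0, -0.9]
gripper_width: 11.2
gripper_force: 45.9
```

```bash
python3 - <<'E'
from h import *
g=grab("side");h=grab("scene"); s=env.state(); print(s["ee_pos"],s["ee_rot"],s["force"],s["gripper_width"])
b=g["image"][120:280,190:340]; a=h["image"][140:260,260:372]
cv2.imwrite("pics/p4.png",np.hstack([cv2.resize(b,(400,427),interpolation=cv2.INTER_CUBIC),cv2.resize(a,(400,427),interpolation=cv2.INTER_CUBIC)]))
E
```

```text
[439.1545353  100.38210298 248.16175126] [-1.71889575e+02 -1.27171679e-01  1.57555342e+02] [-0.1890174   1.17135444 -0.61931138] 11.31799463476137
```

View pics/p4.png

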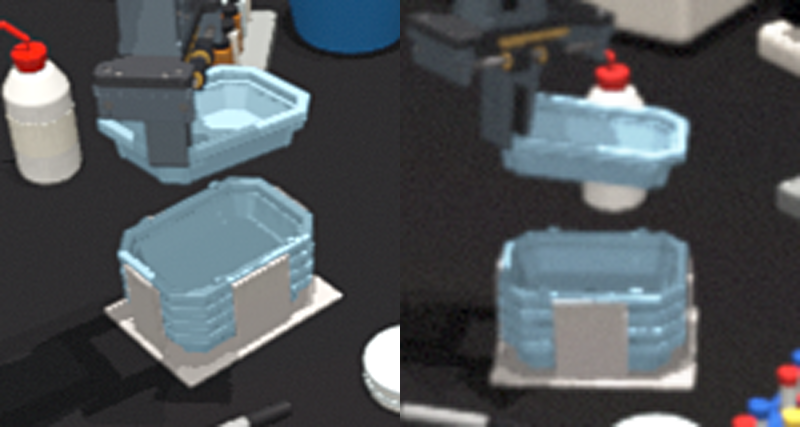

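The tray is free and the stack sits undisturbed. I'll level it, then carry it to the reader.

>>> send_rows:
  targets: "0 0 0 -2 0 0 0; 0 0 0 -4 0 0 0; 0 0 0 -6 0 0 0; 0 0 0 -8 0 0 0; 0 0 0 -8 0 0 0; 0 0 0 -8 0 0 0"

```text
time_s: 6.6
ee_pos: [439.5, 100.3, 248.1]
ee_rot: [-179.9, -0.1, 157.5]
force: [-0.8, 0.5, -1.9]
gripper_width: 11.1
gripper_force: 45.9
```

```bash
python3 - <<'E'
from h import *
print(env.state()["ee_pos"],env.state()["ee_rot"],shift([473,-295,245],157.5))
E
```

```text
[439.45009871 100.28507166 248.14067391] [-1.79880030e+02 -1.17287366e-01  1.57506936e+02] (array([-0.1822, -0.3524,  0.0035]), array([-0.12, -0.12,  0.01]))
```

>>> send_rows:
  targets: "-0.004 -0.008 0 0 0 0 0; -0.012 -0.024 0 0 0 0 0; -0.024 -0.047 0 0 0 0 0; -0.038 -0.074 0 0 0 0 0; -0.052 -0.101 0 0 0 0 0; -0.066 -0.128 0 0 0 0 0; -0.08 -0.155 0 0 0 0 0; -0.094 -0.182 0 0 0 0 0; -0.108 -0.209 0 0 0 0 0; -0.122 -0.236 0 0 0 0 0; -0.136 -0.263 0 0 0 0 0; -0.15 -0.29 0 0 0 0 0"

```text
time_s: 7.6
ee_pos: [468.0, -226.3, 248.6]
ee_rot: [-180.0, -0.1, 157.6]
force: [0.2, 0.1, -1.0]
gripper_width: 10.7
gripper_force: 45.9
```

>>> send_rows:
  targets: "-0.012 -0.024 0 0 0 0 0; -0.022 -0.042 0 0 0 0 0; -0.029 -0.056 0 0 0 0 0; -0.032 -0.062 0 0 0 0 0; -0.032 -0.062 0.008 0 0 0 0; -0.032 -0.062 0.018 0 0 0 0; -0.032 -0.062 0.03 0 0 0 0; -0.032 -0.062 0.04 0 0 0 0; -0.032 -0.062 0.046 0 0 0 0; -0.032 -0.062 0.046 0 0 0 0; -0.032 -0.062 0.046 0 0 0 0; -0.032 -0.062 0.046 0 0 0 0"

```text
time_s: 8.6
ee_pos: [474.5, -293.8, 203.6]
ee_rot: [-180.0, 0.1, 157.6]
force: [0.5, 0.0, -0.7]
gripper_width: 11.3
gripper_force: 45.9
```

```bash
python3 - <<'E'
from h import *
w=grab("wrist");g=grab("side");h=grab("scene"); s=env.state(); print(s["ee_pos"],s["ee_rot"],s["force"],s["gripper_width"])
import pickle
pickle.dump((w,g,h),open("f.pkl","wb"))
b=g["image"][220:390,250:420]; a=h["image"][210:330,200:320]
cv2.imwrite("pics/p5.png",np.hstack([cv2.resize(b,(400,400),interpolation=cv2.INTER_CUBIC),cv2.resize(a,(400,400),interpolation=cv2.INTER_CUBIC)]))
E
```

```text
[ 474.4710133  -294.08385299  203.72045388] [-1.79991837e+02  7.42383852e-02  1.57560160e+02] [ 0.17884225  0.19981463 -0.05081995] 10.99599671264161
```

View pics/p5.png

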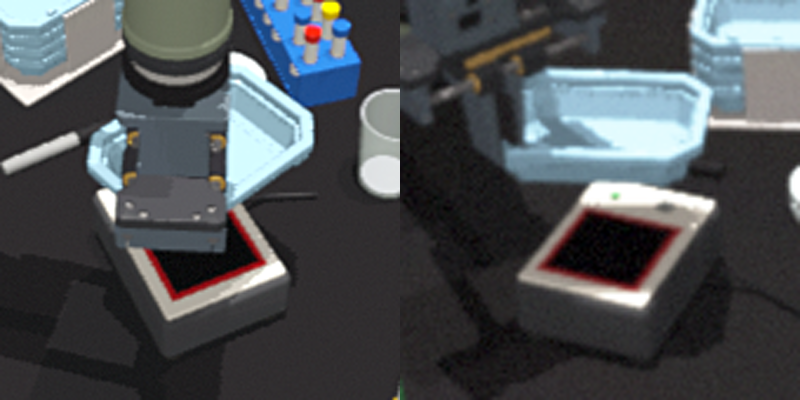

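The tray is held over the reader, and its rim is visible at side-crop (90-313, 60-200) and scene-crop (500-711, 68-180). I'll check level and centring by comparing the predicted rim and floor corners with the mask's hull.

```bash
cat > chk.py <<'E'
from tr import *
import pickle,sys
w,g,h=pickle.load(open("f.pkl","rb"))
def proj(f,p):
    q=f["Rm"].T@(np.array(p)-f["eye"]); F=240/np.tan(np.radians(f["fovy"])/2)
    if f["fish"]:
        r=np.hypot(q[0],q[1]); t=np.arctan2(r,-q[2]); return np.array([f["cx"]+F*t*q[0]/r,f["cy"]-F*t*q[1]/r])
    return np.array([f["cx"]+F*q[0]/-q[2],f["cy"]+F*q[1]/q[2]])
C=np.array([524.5,-219.1]); t=np.radians(22.55); Rt=np.array([[np.cos(t),-np.sin(t)],[np.sin(t),np.cos(t)]])
for n,f,box in(("side",g,(230,325,280,400)),("scene",h,(225,268,225,420)),("wrist",w,(0,330,200,640))):
    hsv=cv2.cvtColor(f["image"],cv2.COLOR_BGR2HSV); m=cv2.inRange(hsv,(85,22,100),(115,170,255)); b=np.zeros_like(m); v0,v1,u0,u1=box; b[v0:v1,u0:u1]=m[v0:v1,u0:u1]
    c=[k for k in cv2.findContours(b,cv2.RETR_EXTERNAL,cv2.CHAIN_APPROX_NONE)[0] if cv2.contourArea(k)>60]
    print(n,"pred top",[proj(f,[*(Rt@q+C),215.7]).round(1).tolist() for q in corners()])
    print("  pred rimbot",[proj(f,[*(Rt@q+C),203.7]).round(1).tolist() for q in corners()])
    for k in c: print("  hull",cv2.contourArea(k),cv2.approxPolyDP(cv2.convexHull(k),1,True)[:,0].tolist())
E
python3 chk.py
```

```text
side pred top [[353.4, 246.2], [337.2, 245.6], [288.4, 276.5], [286.6, 289.5], [314.6, 314.7], [333.1, 315.6], [382.5, 279.9], [381.9, 267.3]]
  pred rimbot [[353.1, 250.3], [337.1, 249.7], [288.7, 280.6], [286.9, 293.6], [314.7, 318.8], [333.0, 319.6], [382.0, 284.0], [381.5, 271.4]]
  hull 2021.0 [[383, 271], [383, 280], [380, 286], [345, 309], [299, 302], [287, 292], [288, 279], [299, 267], [347, 247], [354, 248], [379, 265]]
scene pred top [[293.7, 235.1], [286.3, 230.5], [240.9, 229.4], [230.9, 233.6], [224.5, 249.4], [231.3, 254.6], [280.3, 256.0], [290.3, 251.2]]
  pred rimbot [[293.9, 238.7], [286.5, 234.1], [241.3, 232.9], [231.4, 237.1], [225.0, 253.1], [231.8, 258.3], [280.5, 259.7], [290.5, 254.9]]
  hull 241.5 [[339, 225], [339, 236], [331, 243], [324, 243], [323, 225]]
  hull 2004.5 [[302, 225], [303, 242], [283, 263], [279, 265], [236, 263], [231, 259], [231, 252], [237, 234], [243, 230], [287, 225]]
wrist pred top [[598.3, 364.3], [613.2, 318.3], [512.0, 150.2], [445.1, 145.2], [312.6, 272.0], [313.1, 336.9], [459.4, 452.5], [505.2, 444.9]]
  pred rimbot [[588.7, 355.4], [602.3, 310.4], [500.6, 149.1], [436.9, 144.6], [313.1, 263.4], [313.6, 325.3], [454.5, 440.2], [499.0, 433.4]]
  hull 28862.5 [[591, 281], [552, 305], [481, 311], [310, 314], [309, 269], [311, 262], [350, 222], [431, 144], [436, 142], [480, 144], [500, 146], [505, 148], [521, 168], [552, 214], [573, 248]]
  hull 512.0 [[639, 49], [639, 108], [637, 108], [632, 104], [624, 89], [620, 57], [626, 51]]
```

```bash
cat >> chk.py <<'E'
def ov(f,u0,v0,w_,h_,s):
    a=cv2.resize(f["image"][v0:v0+h_,u0:u0+w_],None,fx=s,fy=s,interpolation=cv2.INTER_CUBIC)
    for z,col in((215.7,(0,0,255)),(203.7,(0,255,255))):
        for q in corners():
            p=(proj(f,[*(Rt@q+C),z])-[u0,v0]+0.5)*s; cv2.circle(a,tuple(int(x) for x in p),2,col,-1)
    for q in np.array([[71,20],[71,-20],[-71,20],[-71,-20],[40,46],[-40,46],[40,-46],[-40,-46]]):
        p=(proj(f,[*(Rt@q+C),175.7])-[u0,v0]+0.5)*s; cv2.circle(a,tuple(int(x) for x in p),2,(0,255,0),-1)
    return a
a=ov(g,280,240,110,85,7);b=ov(h,222,222,110,52,7)
o=np.vstack([a[:,:770],b[:,:770]]); o=cv2.resize(o,(0,0),fx=600/o.shape[0],fy=600/o.shape[0],interpolation=cv2.INTER_AREA); print(o.shape); cv2.imwrite("pics/ov.png",o)
E
python3 chk.py|tail -1
```

```text
(600, 482, 3)
```

View pics/ov.png

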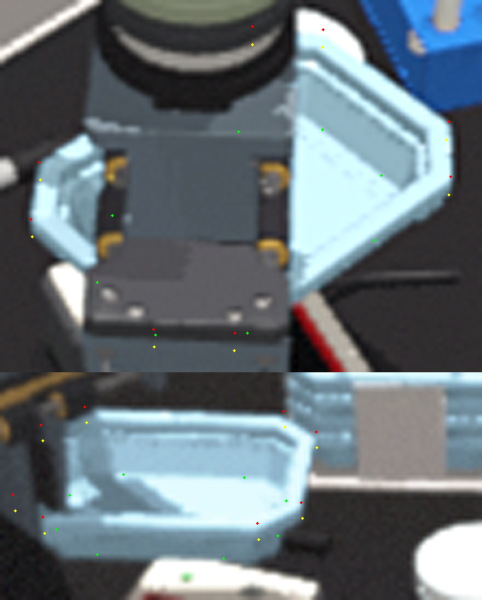

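```bash
cat >> chk.py <<'E'
print("RES")
Q=corners()
def res(f,qa,qb,z,ts):
    # along the edge, distance (px, + = outward) from predicted top outer edge to bright/dark transition
    out=[]
    gray=cv2.GaussianBlur(f["image"],(3,3),0).astype(float).min(axis=2)  # dark bench vs pale tray
    for t_ in ts:
        q=qa+(qb-qa)*t_; n=np.array([qb[1]-qa[1],-(qb[0]-qa[0])])/np.hypot(*(qb-qa)); n=n if n@q>0 else -n
        p=proj(f,[*(Rt@q+C),z]); p2=proj(f,[*(Rt@(q+n*10)+C),z]); e1=proj(f,[*(Rt@qb+C),z])-proj(f,[*(Rt@qa+C),z]); e1/=np.hypot(*e1)
        d=p2-p; d-=e1*(d@e1); mm=np.hypot(*d)/10; d/=np.hypot(*d)
        s=np.arange(-8,8,.25); v=np.array([cv2.getRectSubPix(gray.astype(np.float32),(1,1),tuple(map(float,p+d*k)))[0,0] for k in s])
        i=np.argmin(np.gradient(v)); out.append((float(t_),float(s[i]),round(float(s[i]/mm),1)))
    dz=(proj(f,[*(Rt@q+C),z+1])-p)@d
    return out,"px per mm z:",round(float(dz),2)
print("side a",res(g,Q[0],Q[1],215.7,[.1,.3,.5])); print("side +x",res(g,Q[7],Q[0],215.7,[.1,.3,.5,.7,.9]))
print("side b",res(g,Q[2],Q[3],215.7,[.3,.5,.7,.9]))
print("scene +y",res(h,Q[1],Q[2],215.7,[.1,.3,.5,.7])); print("scene a",res(h,Q[0],Q[1],215.7,[.3,.5,.7]))
print("wrist +y",res(w,Q[2],Q[1],215.7,[.1,.2,.3,.4,.5,.6,.7,.75])); print("wrist b bottom",res(w,Q[2],Q[3],203.7,[.3,.5,.7]));print("wrist -x bottom",res(w,Q[3],Q[4],203.7,[.1,.3,.5,.7,.9]))
E
python3 chk.py | sed -n '/RES/,$p'
```

```text
RES
side a ([(0.1, 3.75, 11.4), (0.3, 4.75, 14.5), (0.5, -7.5, -22.9)], 'px per mm z:', 0.34)
side +x ([(0.1, -0.25, -0.6), (0.3, -0.25, -0.6), (0.5, -0.25, -0.6), (0.7, 1.0, 2.6), (0.9, 3.25, 8.6)], 'px per mm z:', 0.29)
side b ([(0.3, 0.25, 0.5), (0.5, 0.0, 0.0), (0.7, -0.25, -0.5), (0.9, 0.5, 1.0)], 'px per mm z:', 0.07)
scene +y ([(0.1, -1.25, -6.9), (0.3, -0.5, -2.8), (0.5, -0.75, -4.1), (0.7, -1.0, -5.5)], 'px per mm z:', 0.3)
scene a ([(0.3, -1.25, -5.0), (0.5, -1.25, -5.0), (0.7, -1.0, -4.0)], 'px per mm z:', 0.25)
wrist +y ([(0.1, -3.5, -1.9), (0.2, -3.5, -2.0), (0.3, -3.25, -1.9), (0.4, -3.25, -1.9), (0.5, -4.5, -2.7), (0.6, -5.25, -3.3), (0.7, 5.75, 3.7), (0.75, 5.75, 3.7)], 'px per mm z:', 0.54)
wrist b bottom ([(0.3, 7.75, 3.8), (0.5, 2.0, 1.0), (0.7, 3.5, 1.7)], 'px per mm z:', -0.0)
wrist -x bottom ([(0.1, 0.5, 0.2), (0.3, 0.25, 0.1), (0.5, 0.0, 0.0), (0.7, -0.25, -0.1), (0.9, 4.75, 2.3)], 'px per mm z:', -0.46)
```

The measurements agree with the prediction. The tray is level within about 1° and centred within about 2 mm, and it needs to come down about 3 mm. I'll make that small trim and let it settle.

>>> send_rows:
  targets: "0.001 0 0.0015 -0.25 0 0 0; 0.002 0 0.003 -0.5 0 0 0; 0.002 0 0.003 -0.5 0 0 0; 0.002 0 0.003 -0.5 0 0 0; 0.002 0 0.003 -0.5 0 0 0; 0.002 0 0.003 -0.5 0 0 0; 0.002 0 0.003 -0.5 0 0 0; 0.002 0 0.003 -0.5 0 0 0; 0.002 0 0.003 -0.5 0 0 0; 0.002 0 0.003 -0.5 0 0 0; 0.002 0 0.003 -0.5 0 0 0; 0.002 0 0.003 -0.5 0 0 0"

```text
time_s: 9.75
ee_pos: [472.3, -293.2, 200.1]
ee_rot: [179.5, -0.0, 157.6]
force: [0.2, 0.2, -2.5]
gripper_width: 10.9
gripper_force: 45.9
```

```bash
python3 - <<'E'
from h import *
s=env.state(); print(s["time_s"],s["ee_pos"],s["ee_rot"],s["qvel"].round(2),s["gripper_width"],s["force"])
print(env.job_done())
E
```

```text
9.75 [ 472.31841867 -293.16334942  200.0878513 ] [ 1.79495550e+02 -5.26270255e-04  1.57558476e+02] [-0.   -0.07 -0.   -0.06  0.09 -0.05] 10.926797792425344 [ 0.23482577  0.15011248 -2.48599694]
the job is handed in; nothing more can be done
None
```

I peeled off just the top tray by corner c, left the other four seated in the holder, and handed the job in at 9.75 s with the tray held still over the reader window. By camera estimate it is level within about 1°, centred within about 2 mm, and its underside is about 10 cm above the glass.

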